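# Set the shower temperature, then open the hand shower

## Task

Get the hand shower ready on the bath ledge. With the water still off, turn the thermostat lever until its tip stands right opposite the black marker clip on the rim of its plate; only then turn the outlet selector from off until it clicks in at the hand-shower symbol (the round disc with dots), leaving the thermostat on its mark. Leave the toiletries where they stand.

Things in the scene. Friction and masses are not known exactly. Their poses are not given: they have to be found in the camera images.
- thermo: the thermostat's round white trim plate, fixed on the ledge, 170 mm across, 8 mm thick, scale of thin ticks on the robot's side. Origin on the lever's axis, at ledge height; z up; its -x axis points to the middle of the scale
- lever (a joint): angle of the thermostat lever, rad: 0 to 2.6, growing anticlockwise seen from above; in the plate's xy frame the lever points in direction pi - 1.3 + value. It stays where it is left (friction about 0.12 N m)
- lever_tip (a point): end of the lever, on its centre line, 70 mm from the axis, 43 mm above the ledge. The lever is a level steel bar 12 mm wide, 14 mm tall, its top 50 mm and underside 36 mm above the ledge, reaching from a round hub (48 mm across, top 54 mm above the ledge) to 70 mm from the axis; a dark line runs along its top
- clip_mark (a point): the place for the lever's tip: 70 mm from the thermostat's axis, right in front of the black marker clip. The clip is a fixed block on the rim of the plate, 12 mm wide along the rim, from 73 to 92 mm from the axis, its top 14 mm above the ledge (the lever passes 22 mm above it)
- outlet: the outlet selector's round white trim plate, fixed on the ledge, 170 mm across, 8 mm thick. Origin on the selector's axis, at ledge height; z up; its -x axis points to the off tick
- selector (a joint): angle of the selector knob, rad, growing anticlockwise seen from above; it clicks into -1.05, 0 (off, at the single tick) and +1.05 and springs to the nearest of these (up to about 0.15 N m to turn it). In the plate's xy frame its long nose points in direction pi + value
- selector_grip (a point): on the selector's axis, 36 mm above the ledge, at the height to grip. The knob is a steel wing 14 mm wide, from 18 mm behind the axis to 44 mm in front of it (the nose, with a dark line), from 18 to 48 mm above the ledge, on a 50 mm disc
- selector_aim (a point): empty point 66 mm from the axis, straight ahead of the nose of the selector: lies over the symbol that the nose points at
- rose_mark (a point): centre of the hand-shower symbol: a round black disc 26 mm across with seven white dots, fixed on the selector's plate 66 mm from the axis, 60 degrees to one side or the other of the off tick
- bar_mark (a point): centre of the bath-spout symbol: a straight black bar 26 x 9 mm, on the same plate, 60 degrees to the other side of the off tick
- tin: grey metal cream tin, 79 x 64 x 67 mm high; loose, not part of the job. Origin under its centre
- jar: white jar with a paper label, 64 mm across, 85 high; loose, not part of the job. Origin under its centre
- soap_dish: white soap dish with a bar of soap, 115 x 75 x 27 mm high; loose, not part of the job. Origin under its centre
- tumbler: white tumbler, 70 mm across, 90 high; loose, not part of the job. Origin under its centre
- nail_brush: wooden nail brush lying bristles down, 85 x 35 x 27 mm high; loose, not part of the job. Origin under its centre

How it is judged:
On the way, in this order (a step that is already met when the one before it is completed fails the run):
1. the thermostat lever's tip is opposite the marker clip (within 6 mm) while the selector is still at off (horizontal distance between lever_tip and clip_mark below 0.006 m and value of joint selector between -0.25 and 0.25 rad), for 0.2 s.
2. the selector points at the hand-shower symbol (within 10 mm at the symbol) (horizontal distance between selector_aim and rose_mark below 0.01 m), for 0.2 s.
At the end, for the whole second after the job is handed in: The lever's tip is within 6 mm (seen from above) of the point in front of the marker clip, the selector's nose points within 10 mm of the centre of the dotted disc, and both are at rest (horizontal distance between lever_tip and clip_mark below 0.006 m and horizontal distance between selector_aim and rose_mark below 0.01 m and velocity of joint lever between -0.05 and 0.05 rad/s and velocity of joint selector between -0.05 and 0.05 rad/s); the robot touches nothing.
It fails at once if a loose toiletry is moved by more than 25 mm (distance of any of tin, jar, soap_dish, tumbler, nail_brush from where it was at the start of the episode above 0.025 m).
It also fails if it takes over 58 s, if anything falls off the work surface, if the arm or the gripper's body presses on something with over 40 N, if the wrist force passes 120 N, or if a joint passes its speed limit or range.

## Robot

A 7-joint arm with a two-finger parallel gripper is mounted at the origin on the work surface. World frame = base frame: x ahead of the robot, y to its left, z up, the work surface at z = 0. Lengths are in m, angles in rad, forces in N, time in s.
With the tool pointing down it reaches from about 0.4 to 0.9 m from the base axis. Payload 5.5 kg.
Tool frame: the origin (TCP) lies midway between the tips of the shut fingers; the grasp point (between the pads) lies 19 mm behind it (manip.grip_depth is the distance from the TCP to the grasp point, in m); z points along the fingers, y is the line along which they close (so a half turn about z gives the same grasp; the last joint's range is limited). The gripper opens to 92 mm and grips with 3 to 60 N. Pads are 19 mm wide; open, the fingers measure 130 mm over their backs; the gripper's body (75 mm by 190 mm) begins 47 mm behind the grasp point.
Start: joints at [-0.9, 0.501, -0.427, 1.55, 0.221, 1.138, -0.21], TCP at [0.258, 0.597, 0.227] pointing down, gripper open.
Joint ranges: [-2.88, 2.88], [-0.31, 2.03], [-1.54, 1.56], [0.2, 2.42], [-1.41, 4.55], [0.19, 2.02], [-2.57, 2.57]. Speed limits (rad/s): [2.57, 2.57, 3.14, 3.14, 3.14, 3.14, 3.14].

## Interface

Orientations are given as a unit quaternion [x, y, z, w].
In Python, from bench import manip, effector, viewer gives the robot as it stands. Calls block until the motion is done:
- manip.move_pose(position, orientation): joint-space move of the TCP to a pose.
- manip.servo_line(position, ori=None, vel=0.15): straight line of the TCP; ori=None keeps the orientation; vel is the mean speed in m/s.
- manip.movej(angles): joint-space move.
- effector.open_jaws() and effector.close(f_grip=None): open the fingers fully, or close them until they stop; f_grip is the grip in N (None keeps the last).
- manip.sleep(seconds).
- manip.solve_ik(position, orientation): joint angles nearest the present ones, or None.
- viewer.get_image(name): name is "side" or "top" or "wrist"; returns the picture (400x640x3 uint8, red, green, blue); there is no depth.
- viewer.get_calibration(name): a dict with "vfov" (degrees; the focal length in pixels is half the picture's height over the tangent of half this angle, whatever the lens; pixels are square), "cx", "cy" (the principal point, pixels), "eye" and "attitude" of the camera in the world. Camera axes: x right, y down, z forward; pixel columns grow to the right and rows downward; lengths in m; the calibration is good to about 2 mm. A picture is of the moment at which its call begins: read the wrist's pose just before it. get_calibration takes no time and is no camera call; for the wrist camera it gives the pose at the moment of the call.
A pose or a line that the arm cannot do raises manip.PlanningError and nothing moves.
- manip.hand_in(): hands the job in; it is judged then, once.
Readings, each from a call of its own:
- manip.current_clock(): time.
- manip.current_q(): joint angles.
- manip.current_joint_velocities(): joint speeds.
- manip.current_tau(): joint torques, N m.
- manip.current_tool_pos(): TCP position.
- manip.current_tcp_rot(): TCP orientation.
- manip.current_force(): force on the tool from outside, world axes, zero at the start.
- manip.current_wrist_torque(): the same for the moment, N m.
- manip.current_finger_gap(): finger opening in m.
- manip.current_gripper_force(): force on a finger pad.
Only numpy, scipy, OpenCV 4.12 (cv2) and the standard library are available. Lean on these libraries where they do the work, as an engineer would, in place of code of your own. Each camera call takes 0.05 s, during which the arm holds its last target. There are 200 camera calls.

## Working session

There is one attempt and no reset: what is moved stays moved. The work goes in short steps, each a Python script; the robot and the scene stay as the last script left them, time stands still between calls to the robot, and variables do not carry over. Pictures are saved under pics/ and viewed, at most 10 in all, crops included, and the job is handed in when it is done.

```bash
ls; mkdir -p pics; python3 - <<'E'
from bench import manip, effector, viewer
import cv2
for n in ("top","side"):
    im=viewer.get_image(n); cv2.imwrite(f"pics/{n}0.png",im[:,:,::-1]); print(n,viewer.get_calibration(n))
print(manip.current_clock(),manip.current_tool_pos(),manip.current_tcp_rot(),viewer.get_calibration("wrist"))
E
```

```text
pics
top {'vfov': 43.118574290507546, 'cx': 327.1435097531376, 'cy': 196.01824974498876, 'eye': array([ 0.4141981 , -0.09328776,  1.15959628]), 'attitude': array([-0.7027727 ,  0.70710266, -0.05381626,  0.05674659])}
side {'vfov': 46.925170963858875, 'cx': 321.0882106645906, 'cy': 198.52194109778142, 'eye': array([ 0.29963141, -0.86622175,  0.70313185]), 'attitude': array([ 0.88185749, -0.15228677,  0.08263253, -0.43852933])}
0.1 [0.25757664 0.59608158 0.22575912] [ 2.02457137e-01  9.79290708e-01 -8.80273941e-04 -2.05116191e-04] {'vfov': 62.15778192282509, 'cx': 320.08466518160543, 'cy': 196.48031230805384, 'eye': array([0.19552648, 0.62405575, 0.3837281 ]), 'attitude': array([0.82859763, 0.54497652, 0.06946383, 0.10770951])}
```

View pics/top0.png

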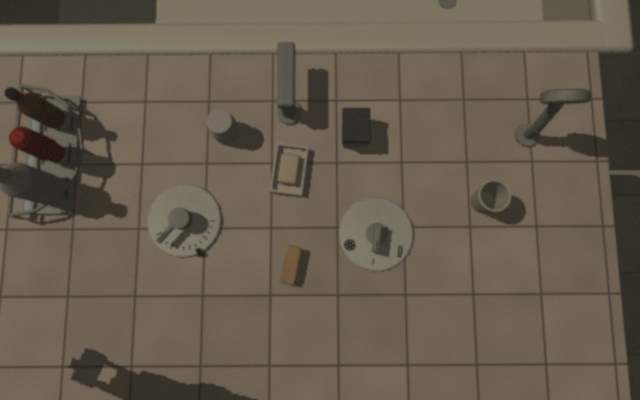

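View pics/side0.png

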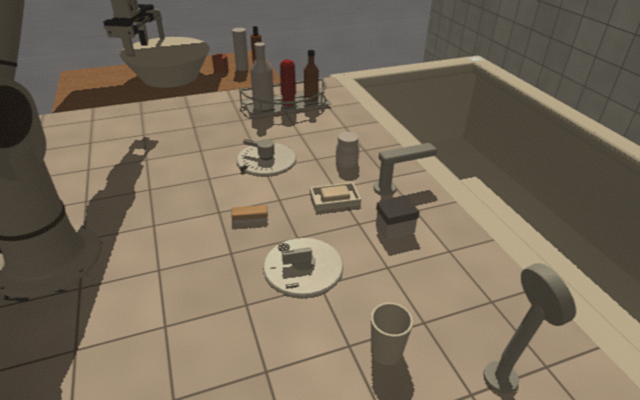

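```bash
cat > h.py <<'E'
from bench import manip, effector, viewer
import numpy as np, cv2
from scipy.spatial.transform import Rotation as R
def down(yaw):  # tool x at yaw, z down
    c,s=np.cos(yaw),np.sin(yaw)
    return R.from_matrix(np.array([[c,s,0],[s,-c,0],[0,0,-1.]])).as_quat()
def ray(cal,uv,H=400):
    f=H/2/np.tan(np.radians(cal["vfov"])/2)
    d=np.array([(uv[0]-cal["cx"])/f,(uv[1]-cal["cy"])/f,1.])
    d=R.from_quat(cal["attitude"]).apply(d); return np.array(cal["eye"]),d/np.linalg.norm(d)
def onplane(cal,uv,z):
    e,d=ray(cal,uv); return e+d*(z-e[2])/d[2]
def tri(*cuv):
    A=np.zeros((3,3));b=np.zeros(3);rs=[ray(c,u) for c,u in cuv]
    for e,d in rs: P=np.eye(3)-np.outer(d,d);A+=P;b+=P@e
    p=np.linalg.solve(A,b)
    return p,[np.linalg.norm(np.cross(p-e,d)) for e,d in rs]
E
python3 - <<'E'
from h import *
c=viewer.get_calibration("top")
T=onplane(c,(184.5,221),.008);O=onplane(c,(376,234.5),.008)
print(T,O,"clip",onplane(c,(201,252),.014),"tip",onplane(c,(160,240),.05),"rose",onplane(c,(350,244),.008))
w=viewer.get_calibration("wrist");print("axis hit",onplane(w,(w["cx"],w["cy"]),0.02))
yw=np.radians(157)
import pickle,os
views=[]
for k,P in (("T",T),("O",O)):
  for i,(yaw,off) in enumerate(((np.pi,(0.03,0.04)),(np.pi,(0.03,-0.06)))):
    q=down(yaw); p=[P[0]+off[0],P[1]+off[1],0.24]
    try: manip.move_pose(p,q)
    except manip.PlanningError as e: print(k,i,e);continue
    cal=viewer.get_calibration("wrist");im=viewer.get_image("wrist")
    cv2.imwrite(f"pics/w{k}{i}.png",im[:,:,::-1]);views.append((k,i,cal))
    print(k,i,manip.current_clock(),np.round(manip.current_q(),2))
pickle.dump(views,open("views.pkl","wb"))
a={(k,i):cv2.imread(f"pics/w{k}{i}.png") for k,i,_ in views}
g=np.vstack([np.hstack([a[k,i] for i in (0,1) if (k,i) in a]) for k in "TO"])
cv2.imwrite("pics/grid.png",cv2.resize(g,(800,500),interpolation=cv2.INTER_AREA))
E
```

```text
[0.54019703 0.23772413 0.008     ] [ 0.50660044 -0.1996582   0.008     ] clip [0.46908204 0.19607066 0.014     ] tip [0.49408128 0.27783935 0.05      ] rose [ 0.4854042 -0.1402479  0.008    ]
axis hit [0.28297097 0.5854006  0.02      ]
T 0 1.7917 [-0.21  0.46 -0.4   1.58  0.19  1.14  0.93]
T 1 2.325 [-0.05  0.39 -0.38  1.68  0.16  1.11  1.09]
O 0 3.6583 [ 0.46  0.31 -0.28  1.77  0.09  1.08  1.73]
O 1 4.1917 [ 0.58  0.37 -0.23  1.68  0.09  1.1   1.9 ]
```

View pics/grid.png

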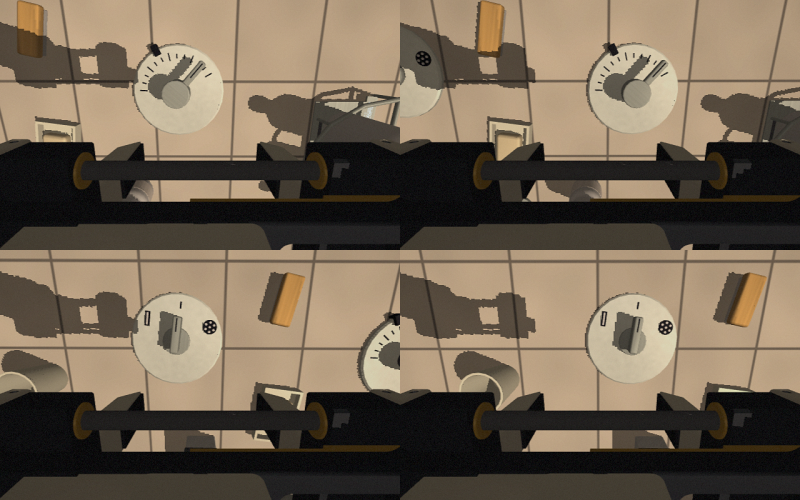

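```bash
cat > det.py <<'E'
from h import *
import pickle
V={(k,i):c for k,i,c in pickle.load(open("views.pkl","rb"))}
I={v:cv2.imread("pics/w%s%d.png"%v) for v in V}
def plate(im,guess):
    hsv=cv2.cvtColor(im,cv2.COLOR_BGR2HSV)
    m=((hsv[...,1]<60)&(hsv[...,2]>120)).astype(np.uint8)*255
    m[225:]=0
    cs,_=cv2.findContours(m,cv2.RETR_EXTERNAL,cv2.CHAIN_APPROX_NONE)
    c=max((c for c in cs if np.hypot(*(c.reshape(-1,2).mean(0)-guess))<50),key=cv2.contourArea)
    return cv2.fitEllipse(cv2.convexHull(c)),cv2.contourArea(c)
G={("T",0):(286,141),("T",1):(1012-640+0,145),("O",0):(283,140),("O",1):(1008-640,140)}
E
python3 - <<'E'
from det import *
for k in "TO":
    P=[]
    for i in (0,1):
        e,a=plate(I[k,i],G[k,i]);P.append((V[k,i],e[0]))
        print(k,i,np.round(e[0],1),np.round(e[1],1),a,np.round(onplane(V[k,i],e[0],.008),4))
        if k=="T":
            g=I[k,i].max(2).copy(); m=(g<45).astype(np.uint8)
            n,l,s,c=cv2.connectedComponentsWithStats(m)
            for j in range(1,n):
                if 10<s[j,4]<400 and np.hypot(*(c[j]-e[0]))<95: print("  dark",s[j],c[j].round(1),onplane(V[k,i],c[j],.014).round(4))
    print(tri(*P))
t=[]
for k in "TO":
    r=[]
    for i in (0,1):
        x,y=map(int,G[k,i]); c=I[k,i][y-85:y+85-10,x-80:x+80]
        print(k,i,"crop origin",x-80,y-85); r.append(cv2.resize(c,None,fx=2.4,fy=1.8*1.0,interpolation=cv2.INTER_CUBIC) if 0 else cv2.resize(c,None,fx=1.85*1.3,fy=1.85*1.3,interpolation=cv2.INTER_CUBIC))
    t.append(np.hstack(r))
for k,x in zip("TO",t): cv2.imwrite(f"pics/crop{k}.png",x); print(x.shape)
E
```

```text
T 0 [285.4 142.5] [142.  145.7] 15822.0 [0.5389 0.2397 0.008 ]
  dark [240  71  17  19 194] [248.3  79.8] [0.4703 0.2012 0.014 ]
  dark [304  90   5  11  14] [305.9  95.6] [0.4867 0.2643 0.014 ]
  dark [305 102  19  22  27] [313.6 112.8] [0.5052 0.2727 0.014 ]
  dark [225 144  11   2  16] [230.  144.5] [0.5408 0.1765 0.014 ]
T 1 [372.9 141.7] [140.  147.2] 15807.0 [0.5389 0.2392 0.008 ]
  dark [333  70  16  19 190] [340.5  78.9] [0.4703 0.2002 0.014 ]
  dark [395  88   6  12  15] [397.1  93.7] [0.4858 0.2631 0.014 ]
  dark [406 100  11  11  11] [411. 105.] [0.4979 0.2793 0.014 ]
  dark [404 101  21  22  31] [414.1 111.6] [0.5051 0.2833 0.014 ]
  dark [326 106   9   8  12] [330.  109.8] [0.5029 0.1889 0.014 ]
  dark [418 116  10   6  11] [422.8 118.3] [0.5123 0.2936 0.014 ]
(array([0.53907839, 0.23951557, 0.00628549]), [np.float64(2.2802294873829123e-05), np.float64(2.280229487391721e-05)])
O 0 [283.2 140.6] [142.3 145.9] 15952.5 [ 0.5052 -0.1996  0.008 ]
O 1 [370.8 141.4] [140.6 147.3] 16008.5 [ 0.5052 -0.2002  0.008 ]
(array([ 0.50536542, -0.19984844,  0.00573955]), [np.float64(5.760128244812227e-06), np.float64(5.7601282446747326e-06)])
T 0 crop origin 206 56
T 1 crop origin 292 60
O 0 crop origin 203 55
O 1 crop origin 288 55
(385, 770, 3)
(385, 770, 3)
```

View pics/cropT.png

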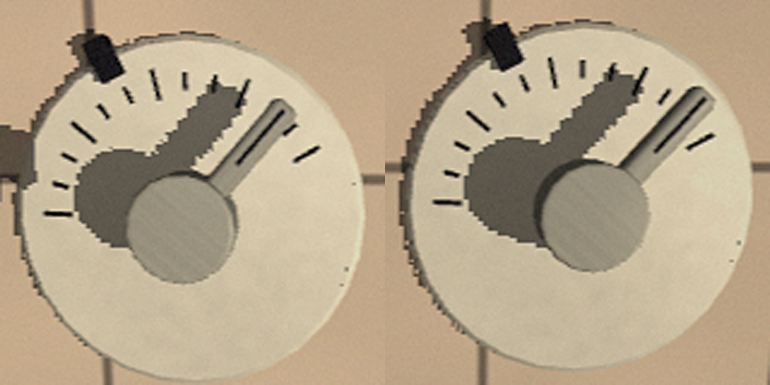

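View pics/cropO.png

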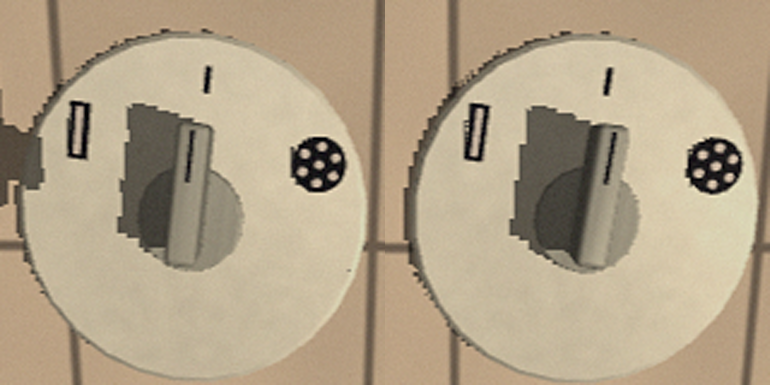

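```bash
cat > plan.py <<'E'
from det import *
f=lambda k,i,x,y:(V[k,i],(x/2.406+{("T",0):206,("T",1):292,("O",0):203,("O",1):288}[k,i],y/2.406+{("T",0):56,("T",1):60,("O",0):55,("O",1):55}[k,i]))
feat=dict(hub=(f("T",0,182,228),f("T",1,210,215),.054),tip=(f("T",0,285,103),f("T",1,320,95),.05),
 line0=(f("T",0,238,163),f("T",1,271,152),.05),line1=(f("T",0,282,110),f("T",1,318,98),.05),
 clip=(f("T",0,104,58),f("T",1,118,47),.014),
 nose=(f("O",0,196,126),f("O",1,227,126),.048),back=(f("O",0,182,264),f("O",1,207,266),.048),
 rose=(f("O",0,318,165),f("O",1,328,165),.008),bar=(f("O",0,78,130),f("O",1,92,132),.008),off=(f("O",0,207,79),f("O",1,223,82),.008))
X={}
for n,(a,b,z) in feat.items():
    p,_=tri(a,b);A=onplane(*a,z);B=onplane(*b,z);X[n]=(A+B)/2
    if __name__=="__main__": print(n,"tri",p.round(4),"planes",A.round(4),B.round(4))
E
python3 plan.py; python3 - <<'E'
from plan import *
a=lambda p,c:np.degrees(np.arctan2(*(p-c)[1::-1]))%360
T=np.array([.539,.2395,0]);O=np.array([.5052,-.1999,0])
print("hub",X["hub"],"clip ang",a(X["clip"],X["hub"]),a(X["clip"],T),"r",np.hypot(*(X["clip"]-T)[:2]),"lever",a(X["tip"],X["hub"]),a(X["line1"],X["line0"]),np.hypot(*(X["tip"]-X["hub"])[:2]))
for n in("nose","rose","bar","off"):print(n,a(X[n],O),np.hypot(*(X[n]-O)[:2]))
print("wing",a(X["nose"],X["back"]),np.hypot(*(X["nose"]-X["back"])[:2]), "axis from wing",X["back"]+(X["nose"]-X["back"])*18/62)
for y in (142,175,211):
    for s in (0,180):
        u=np.array([np.cos(np.radians(y)),np.sin(np.radians(y))])
        q=manip.solve_ik([T[0]+.053*u[0],T[1]+.053*u[1],.025],down(np.radians(y+s)));print("T",y,s,None if q is None else np.round(q,2))
for y in (185,155,120):
    for s in (0,180):
        q=manip.solve_ik([O[0],O[1],.022],down(np.radians(y+s)));print("O",y,s,None if q is None else np.round(q,2))
E
```

```text
hub tri [0.5433 0.2398 0.0495] planes [0.543  0.2403 0.054 ] [0.5425 0.239  0.054 ]
tip tri [0.492  0.2844 0.0472] planes [0.4912 0.2843 0.05  ] [0.493  0.2835 0.05  ]
line0 tri [0.516  0.2645 0.0501] planes [0.5158 0.2644 0.05  ] [0.5163 0.2645 0.05  ]
line1 tri [0.4941 0.2831 0.0489] planes [0.494  0.2831 0.05  ] [0.4942 0.2828 0.05  ]
clip tri [0.4703 0.2011 0.0084] planes [0.4706 0.2023 0.014 ] [0.4709 0.2008 0.014 ]
nose tri [ 0.4675 -0.1941  0.0385] planes [ 0.468  -0.1932  0.048 ] [ 0.4671 -0.1958  0.048 ]
back tri [ 0.5275 -0.2012  0.0442] planes [ 0.5269 -0.2008  0.048 ] [ 0.5269 -0.2019  0.048 ]
rose tri [ 0.4853 -0.1395  0.0076] planes [ 0.4856 -0.1395  0.008 ] [ 0.4849 -0.1396  0.008 ]
bar tri [ 0.4697 -0.2523  0.0112] planes [ 0.4698 -0.2531  0.008 ] [ 0.4696 -0.2522  0.008 ]
off tri [ 0.447  -0.1916  0.0091] planes [ 0.4467 -0.1917  0.008 ] [ 0.4471 -0.1914  0.008 ]
hub [0.5427596  0.23964216 0.054     ] clip ang 207.8968016403818 209.09554828218307 r 0.07807646814692341 lever 138.85253614690453 139.9030627946509 0.06730351568578104
nose 171.83642525253902 0.03803261679
[... 168 characters left out ...]
15289034054 axis from wing [ 0.50967314 -0.19933433  0.048     ]
T 142 0 [-0.33  0.61 -0.28  1.89  0.26  0.67  0.14]
T 142 180 [-1.41  1.2   1.35  1.93 -1.29  1.24 -1.8 ]
T 175 0 [-0.11  0.63 -0.51  1.95  0.47  0.69  0.58]
T 175 180 [-1.4   1.18  1.35  1.99 -1.29  1.22 -1.17]
T 211 0 [-0.01  0.63 -0.57  1.96  0.52  0.69  1.22]
T 211 180 [-0.52  0.56  0.08  1.98 -0.07  0.61 -1.42]
O 185 0 [ 0.49  0.58 -0.21  1.96  0.19  0.62  1.82]
O 185 180 [ 0.07  0.59  0.32  1.97 -0.31  0.62 -0.89]
O 155 0 [ 0.44  0.58 -0.14  1.96  0.13  0.62  1.35]
O 155 180 [-0.56  1.19  1.35  1.99 -1.29  1.22 -0.67]
O 120 0 [ 0.36  0.57 -0.04  1.96  0.03  0.61  0.82]
O 120 180 [-0.56  1.19  1.35  1.99 -1.29  1.22 -1.28]
```

```bash
python3 - <<'E'
from h import *
T=np.array([.5428,.2397]);r=.055
def P(deg,z): a=np.radians(deg); return [T[0]+r*np.cos(a),T[1]+r*np.sin(a),z]
D=lambda d:down(np.radians(d))
a0,a1=139.8,207.9
effector.open_jaws()
manip.move_pose(P(a0,.13),D(a0))
manip.servo_line(P(a0,.025),vel=.1)
print(manip.current_clock(),manip.current_tool_pos(),manip.current_force())
effector.close(f_grip=15); print("gap",manip.current_finger_gap(),manip.current_gripper_force(),manip.current_force())
fm=0
for a in np.linspace(a0,a1,10)[1:]:
    manip.servo_line(P(a,.025),D(a),vel=.05); fm=max(fm,np.linalg.norm(manip.current_force()))
manip.sleep(.3)
print(manip.current_clock(),fm,manip.current_force(),manip.current_tool_pos(),P(a1,.025),manip.current_finger_gap())
effector.open_jaws(); manip.servo_line(P(a1,.13),vel=.15)
manip.move_pose([.575,.28,.20],down(np.pi))
cal=viewer.get_calibration("wrist");im=viewer.get_image("wrist")[:,:,::-1]
cv2.imwrite("pics/wT2.png",im); import pickle; pickle.dump(cal,open("cT2.pkl","wb"))
cv2.imwrite("pics/wT2v.png",cv2.resize(im[10:230,180:440],None,fx=2.5,fy=2.5,interpolation=cv2.INTER_CUBIC)); print(manip.current_clock())
E
```

```text
7.5833 [0.50136368 0.27558572 0.02568488] [0.48260791 0.67963005 0.38895974]
gap 0.011885453270230955 14.95699256658554 [0.58936999 0.49397819 0.30485989]
11.7167 9.003980830414429 [-4.20505881 -5.26940563  6.07677336] [0.49369683 0.21243122 0.02480789] [np.float64(0.4941928903451218), np.float64(0.21396386021566846), 0.025] 0.011842708641050602
14.5
```

View pics/wT2v.png

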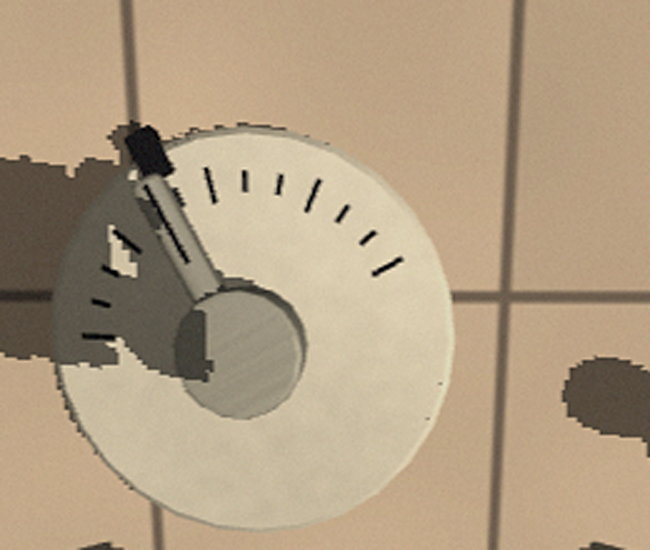

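```bash
python3 - <<'E'
from h import *; import pickle
c=pickle.load(open("cT2.pkl","rb")); p=lambda x,y,z:onplane(c,(180+x/2.5,10+y/2.5),z)
a=lambda p,q:np.degrees(np.arctan2(*(p-q)[1::-1]))%360
g=cv2.imread("pics/wT2.png").max(2); n,l,s,ce=cv2.connectedComponentsWithStats((g<40).astype(np.uint8))
for j in range(1,n):
    if s[j,4]>15 and np.hypot(*(ce[j]-(240,70)))<40: print(s[j],(ce[j]-(180,10))*2.5)
l0,l1=p(187,262,.05),p(147,186,.05);hub=p(242,354,.054);tip=p(149,176,.05)
T=np.array([.5428,.2397,0])
for z in(.008,.014):
  cl=p(149,149,z);print("clip",cl,a(cl,hub),a(cl,T),np.hypot(*(cl-hub)[:2]))
print("line",a(l1,l0),"hub",hub,"tip",tip,a(tip,hub),a(tip,T),a(l1,hub),a(l1,T),np.hypot(*(tip-hub)[:2]))
E
```

```text
[230  60  19  21 230] [146.98913043 150.69565217]
[238  84  17  31  36] [163.40277778 220.41666667]
[226 102  10   9  22] [126.02272727 240.56818182]
clip [0.46815578 0.20067325 0.008     ] 208.2179883501799 207.60222546380515 0.08532601284615403
clip [0.46881982 0.20205475 0.014     ] 207.60249789134724 206.96953819673467 0.08409253379592772
line 206.356239213483 hub [0.54334123 0.24101773 0.054     ] tip [0.48168996 0.20982099 0.05      ] 206.84029678080645 206.05575557677855 208.8236631952368 208.04163449993047 0.06909497217354442
```

```bash
python3 - <<'E'
from h import *; import pickle
O=[.510,-.200];D=lambda d:down(np.radians(d)); a0,a1=172.5,112.2
manip.move_pose(O+[.14],D(a0)); manip.servo_line(O+[.022],vel=.1)
print(manip.current_clock(),manip.current_tool_pos(),manip.current_force())
effector.close(f_grip=20); print("gap",manip.current_finger_gap(),manip.current_force())
for a in np.linspace(a0,a1,7)[1:]:
    q=manip.solve_ik(O+[.022],D(a)); manip.movej(q)
    f=manip.current_force(); print(round(a),np.round(f,1),manip.current_wrist_torque().round(2)); 
manip.sleep(.3); print(manip.current_finger_gap())
effector.open_jaws(); manip.servo_line(O+[.14],vel=.15)
cs=[]
for i,(x,y) in enumerate(((.545,-.16),(.575,.28))):
    manip.move_pose([x,y,.2],down(np.pi)); manip.sleep(.2)
    cs.append(viewer.get_calibration("wrist")); im=viewer.get_image("wrist")[:,:,::-1]; cv2.imwrite(f"pics/f{i}.png",im)
pickle.dump(cs,open("cf.pkl","wb"))
cv2.imwrite("pics/f.png",cv2.resize(np.hstack([cv2.imread(f"pics/f{i}.png")[10:230,180:440] for i in(0,1)]),None,fx=1.5,fy=1.5,interpolation=cv2.INTER_CUBIC)); print(manip.current_clock())
E
```

```text
17.6083 [ 0.51057555 -0.20021203  0.0226467 ] [-0.16373832 -0.01491235  0.91370273]
gap 0.014026352361535828 [-0.85999019 -1.71445634 -1.11956051]
162 [ 0.6 -4.6 -1.6] [-1.08  0.02  0.08]
152 [-0.9 -5.6 -0.9] [-1.29  0.07  0.09]
142 [ 0.5 -5.5 -1.4] [-1.21  0.09  0.05]
132 [ 0.7 -5.4 -1.1] [-1.18  0.13 -0.12]
122 [-0.7 -5.6 -1.9] [-1.22  0.22 -0.03]
112 [-0.5 -5.5 -0.3] [-1.25  0.2  -0.06]
0.013615763041027176
25.975
```

View pics/f.png

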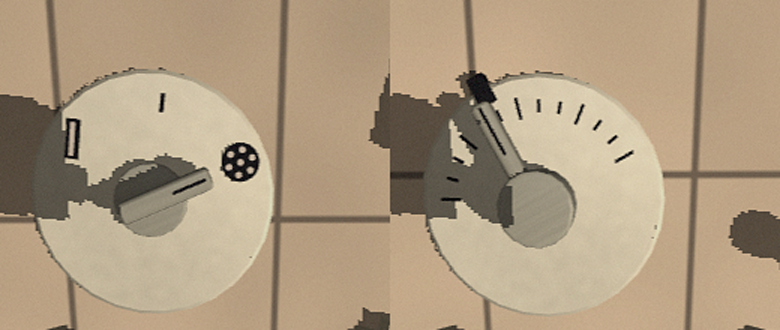

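The left half shows the selector nose (line from 173,193 to 205,180) pointing at the dotted disc at (240,162). The right half shows the lever still in line with the clip at (481,88). The gripper is clear of everything.

```bash
python3 -c "
from bench import manip
print(manip.hand_in())"
```

```text
the job is handed in; nothing more can be done
None
```

I set the lever opposite the marker clip (about 2 mm off at most by the wrist camera), then turned the selector to the dotted hand-shower disc, left the toiletries untouched, and handed the job in at about 26 s; no verdict was shown.

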